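# Feel for the clear tip socket and seat the spare soldering cartridge

## Robot

A 6-joint arm with a two-finger parallel gripper is mounted at the origin on the work surface. World frame = base frame: x ahead of the robot, y to its left, z up, the work surface at z = 0. Lengths are in m, angles in rad, forces in N, time in s.
With the tool pointing down it reaches from about 0.35 to 0.85 m from the base axis. Payload 8.1 kg.
Tool frame: the origin (TCP) lies on the centre line of the jaws, within the pads' length; the fingertips stand 22 mm ahead of it and the grasp point (between the pads) lies 3 mm ahead of it; z points along the fingers, y is the direction in which the jaws open and shut (so a half turn about z gives the same grasp; the last joint's range is limited). The gripper opens to 85 mm and grips with 20 to 120 N. Pads are 22 mm wide; open, the fingers measure 114 mm over their backs; the gripper's body (76 mm by 85 mm) begins 54 mm behind the grasp point. The pads swing forward as they close: fully open they stand 13 mm farther back than shut.
Start: joints at [1.099, 0.13, 1.488, -0, 1.523, -0.085], TCP at [0.226, 0.556, 0.253] pointing down, gripper open.
Joint ranges: [-2.96, 2.96], [-0.89, 2.26], [0.02, 2.5], [-1.34, 4.48], [0, 2.73], [-2.66, 2.66]. Speed limits (rad/s): [2.39, 2.39, 2.79, 3.14, 3.14, 3.14].

## Interface

Orientations are given as a unit quaternion [x, y, z, w].
In Python, from cell import observe, grab_frame, close_job gives the robot as it stands.
- The arm moves only by the shell command python3 -m handwheel 'ROWS' [FORCE]. ROWS is JSON, a list of rows, each a list of 7 numbers: the shift along the tool's x, y, z in cm, then the turn, a rotation vector about the tool's x, y, z in degrees, then the closure, from -1 (fully open) to 1 (shut), so that 0 is half open. In form: [[dx, dy, dz, rx, ry, rz, gripper], ...]. A call has exactly 10 rows; each row shifts and turns the pose as measured when the row begins, along the tool's axes as they then stand; what a row does not reach is not made up. A row lasts 1/12 s, in which the tool goes at most 41.7 mm and 7.16 degrees, less where a joint would pass 70% of its speed; a pose out of reach is approached as far as the arm can. A call with a gripper value outside its range is refused whole. The fingers move at their own pace and stop on an object; FORCE is the grip in N (left out, the last holds). Time passes only in rows, so rows that do not move let the fingers close, or fill a call up. It gives the time, the measured TCP pose, the force and the opening at its end, in the units of the state.
- observe(): the state, without advancing time (a new reading comes with each control period).
- grab_frame(name): name is "scene" or "top" or "wrist"; returns a dict with "img" (384x512x3 uint8, red, green, blue), "camera_matrix" (3x3 intrinsics, pixels), "rvec" (rotation vector, rad) and "tvec" (3), from world to camera coordinates, as OpenCV has them. Camera axes: x right, y down, z forward; pixel columns grow to the right and rows downward; lengths in m; the calibration is good to about 2 mm. A picture is of the moment at which its call begins. There is no depth.
- close_job(): hands the job in, once; it reports no verdict.
The state is a dict: "clock": time; "joint_positions": joint angles; "qvel": joint speeds; "joint_torque": joint torques, N m; "tcp_pos": TCP position; "tcp_rot": TCP orientation; "force": force on the tool from outside, world axes, zero at the start; "moment": the same for the moment, N m; "grip_width": finger opening in m.
Only numpy, scipy, OpenCV 4.12 (cv2) and the standard library are available. Lean on these libraries where they do the work, as an engineer would, in place of code of your own. Each camera call takes 0.05 s, during which the arm holds its last target. There are 200 camera calls.

## Task

Take the spare soldering cartridge out of its stand and seat it fully home, collar flat on the top face, in the one socket of the three-socket tip dock that is clear. Two of the sockets still have an old tip stub left at the bottom, hidden under the dust disc, so feel for it slowly and gently with the cartridge's nose: if it stops short, back out and try another socket, never pressing the cartridge on the dock with more than about 20 N. Let go of the seated cartridge, and leave the flux jar, the tip cleaner and the screwdriver where they are.

Things in the scene. Friction and masses are not known exactly. Their poses are not given: they have to be found in the camera images.
- cartridge: Spare soldering cartridge, about 70 g, upright in its stand, lifts straight out. Round steel nose 14 mm wide, 45 mm long, end bevelled; above it a collar 26 mm wide, 6 mm thick; above that a round grey grip 18 mm wide, 40 mm long; 91 mm in all. Origin: centre of the nose's lower end; z along the axis towards the grip (collar underside at 45 mm, grip from 51 to 91 mm).
- nose (a point): Centre of the lower end of the cartridge's nose (same point as the cartridge's origin).
- grip (a point): Point on the cartridge's axis at which to grip it, 75 mm above the end of the nose.
- stand: Black block 60 x 60 x 60 mm, fixed to the bench, with one round hole 17 to 18 mm wide in its top in which the cartridge stands, collar resting on the block's top. Origin at the centre of its underside, z up.
- dock: Tip dock: aluminium block 80 (x) by 200 (y) by 70 mm high with a 12 mm black strip along its -x face, fixed to the bench. Origin: centre of its underside; z up, y along the row of three sockets, 60 mm apart in its top. Each socket is 16 mm wide (2 mm bevel at the mouth), 60 mm deep, and hidden inside by a steel dust disc.
- socket0 (a point): Centre of the mouth of the socket at the dock's -y end, on the top face (70 mm above the bench). As in the others, the dust disc starts 5 to 11 mm below the mouth, slides down under about 3 N and stays where it is pushed.
- socket1 (a point): Centre of the mouth of the middle socket, on the top face. Any of the three may be the clear one: there the nose pushes the disc down until the collar lies on the dock's top, 45 mm in.
- socket2 (a point): Centre of the mouth of the socket at the dock's +y end, on the top face. In the two sockets that are not clear an old stub under the disc stops the nose hard, about 21 mm in (long stub) or 33 mm in (short stub).
- flux_jar: Bystander: small jar with a red cap, 44 mm in diameter, 45 mm high. Origin at the centre of its underside.
- cleaner: Bystander: tip cleaner, a round black pot with a brass dome, 70 mm in diameter, 49 mm high. Origin at the centre of its underside.
- screwdriver: Bystander: screwdriver 170 mm long lying on the bench. Origin under its middle, x along it towards the tip.

How it is judged:
On the way, in this order (a step that is already met when the one before it is completed fails the run):
1. the cartridge is lifted clear of its stand (z of nose in the frame of stand above 0.065 m), for 0.1 s.
2. the nose is at least 8 mm down in a socket ((horizontal distance between nose and socket0 below 0.006 m or horizontal distance between nose and socket1 below 0.006 m or horizontal distance between nose and socket2 below 0.006 m) and z of nose in the frame of dock below 0.062 m), for 0.1 s.
At the end, for the whole second after the job is handed in: The cartridge stands upright (within 0.08 rad) and at rest in the clear socket, released, its nose within 4 mm of the socket's axis and its collar within 2.5 mm of the dock's top face ((horizontal distance between nose and socket0 below 0.004 m or horizontal distance between nose and socket1 below 0.004 m or horizontal distance between nose and socket2 below 0.004 m) and z of nose in the frame of dock below 0.0275 m and angle between cartridge's own z axis and vertical below 0.08 rad and linear speed of cartridge below 0.02 m/s); the robot touches nothing.
It fails at once if the cartridge is pressed on the dock, a disc or a stub with more than 25 N (contact force between cartridge and dock above 25 N).
It fails at once if the flux jar is moved more than 20 mm (distance of flux_jar from where it was at the start of the episode above 0.02 m).
It fails at once if the tip cleaner is moved more than 20 mm (distance of cleaner from where it was at the start of the episode above 0.02 m).
It fails at once if the screwdriver is moved more than 20 mm (distance of screwdriver from where it was at the start of the episode above 0.02 m).
It also fails if it takes over 67 s, if anything falls off the work surface, if the arm or the gripper's body presses on something with over 40 N, if the wrist force passes 120 N, or if a joint passes its speed limit or range.

## Working session

There is one attempt and no reset: what is moved stays moved. The work goes in short steps, Python scripts to look and compute and a shell command to move; the robot and the scene stay as the last step left them, time stands still between calls to the robot, and variables do not carry over. Pictures are saved under pics/ and viewed, about 8 in all and at most 12, crops included, and the job is handed in when it is done.

```bash
mkdir -p pics; ls
cat > h.py <<'E'
import numpy as np, cv2, json, pickle
from cell import observe, grab_frame
from scipy.spatial.transform import Rotation as R
def snap(n,f):
    d=grab_frame(n); cv2.imwrite(f'pics/{f}.png',cv2.cvtColor(np.asarray(d['img']),cv2.COLOR_RGB2BGR)); pickle.dump(d,open(f'pics/{f}.pkl','wb')); return d
def ray(d,uv,z):
    K=np.array(d['camera_matrix']);Rm=cv2.Rodrigues(np.array(d['rvec'],float))[0];t=np.array(d['tvec']).ravel()
    c=-Rm.T@t; v=Rm.T@np.linalg.solve(K,[uv[0],uv[1],1]); return c+v*(z-c[2])/v[2]
def load(f): return pickle.load(open(f'pics/{f}.pkl','rb'))
def proj(d,p): return cv2.projectPoints(np.array(p,float).reshape(-1,3),np.array(d['rvec'],float),np.array(d['tvec'],float),np.array(d['camera_matrix']),None)[0].reshape(-1,2)
E
python3 - <<'E'
from h import *
s=observe();print(s)
a=snap('top','top0')['img'];b=snap('scene','scene0')
for n in('top0','scene0'):
    d=load(n);Rm=cv2.Rodrigues(np.array(d['rvec'],float))[0];print(n,-Rm.T@np.array(d['tvec']).ravel(),d['camera_matrix'])
E
```

```text
pics
{'clock': 0.0, 'joint_positions': array([ 1.09859740e+00,  1.31138568e-01,  1.48927815e+00, -7.80017296e-06,
        1.52300265e+00, -8.53980057e-02]), 'qvel': array([ 0.00093102,  0.00157844, -0.00120611,  0.00037765, -0.0005811 ,
       -0.00143475]), 'joint_torque': array([-1.72950618e-03, -5.69396031e+01, -5.00549948e+01, -5.70486081e-04,
        1.50756910e-02,  3.92947499e-06]), 'tcp_pos': array([0.22608538, 0.55522622, 0.25225852]), 'tcp_rot': array([ 1.92196798e-01,  9.81355979e-01, -8.79158056e-04, -2.47610494e-04]), 'force': array([-0.3534099 , -0.04111924,  0.2237015 ]), 'moment': array([-0.0674236 , -0.01948201, -0.0208817 ]), 'grip_width': 0.0853157807863047}
top0 [ 0.51387211 -0.00815325  1.02465938] [[393.73055065   0.         253.86953361]
 [  0.         393.73055065 187.76614065]
 [  0.           0.           1.        ]]
scene0 [1.16180372 0.03217126 0.65989337] [[420.16493476   0.         251.74408819]
 [  0.         420.16493476 188.52149571]
 [  0.           0.           1.        ]]
```

View pics/top0.png

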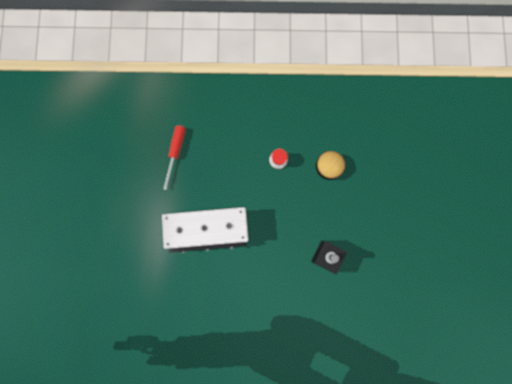

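View pics/scene0.png

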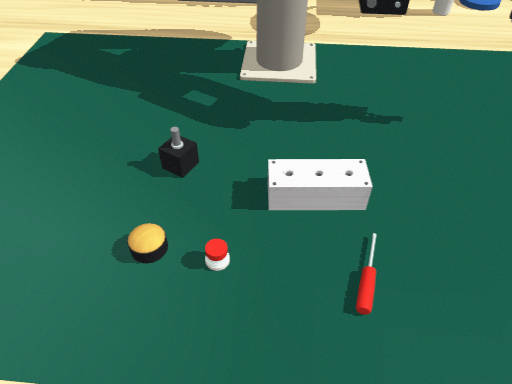

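The top view shows sockets near (180,230), (204,228) and (229,226), and the cartridge near (332,258). In the scene view the sockets are near (290,173), (320,173) and (349,173), and the grip top is near (175,129). I'll refine these with an enlarged crop and a two-camera check.

Run:
```python
from h import *
t=load('top0');s=load('scene0')
for uv in[(180,230),(204,228),(229,226)]: print('top z.07',ray(t,uv,.07))
for uv in[(290,173),(319.5,173),(349,173)]: print('scene z.07',ray(s,uv,.07))
print('stand base-top z.06 scene collar(177,145)',ray(s,(177,145),.066)); print('grip top',ray(s,(175.5,129),.106))
print('top grip',ray(t,(333,258),.106),ray(t,(332,258),.066))
print('jar',ray(t,(280,157),.045),'cleaner',ray(t,(331,165),.03),'sd',ray(t,(180,128),.01),ray(t,(166,188),.01))
im=lambda n:cv2.imread(f'pics/{n}.png')
a=cv2.resize(im('top0')[195:265,155:255],(800,560),interpolation=cv2.INTER_CUBIC)
b=cv2.resize(im('top0')[235:280,305:355],(400,360),interpolation=cv2.INTER_CUBIC)
c=cv2.resize(im('scene0')[120:180,150:205],(400,436),interpolation=cv2.INTER_CUBIC)
d=cv2.resize(im('scene0')[155:215,260:380],(800,400),interpolation=cv2.INTER_CUBIC)
o=np.zeros((600,800,3),np.uint8)
o[:280,:400]=cv2.resize(a,(400,280));o[:280,400:711]=cv2.resize(b,(311,280))
o[290:290+200,:400]=cv2.resize(d,(400,200));o[290:290+300,410:685]=cv2.resize(c,(275,300))
cv2.imwrite('pics/m1.png',o)
```

```text
top z.07 [0.53846615 0.16205405 0.07      ]
top z.07 [0.54385207 0.1044508  0.07      ]
top z.07 [0.54927561 0.04429888 0.07      ]
scene z.07 [0.55212466 0.04694348 0.07      ]
scene z.07 [0.54671714 0.10591047 0.07      ]
scene z.07 [0.54131543 0.16481398 0.07      ]
stand base-top z.06 scene collar(177,145) [ 0.48322188 -0.20004269  0.066     ]
grip top [ 0.47826883 -0.19890875  0.106     ]
top grip [ 0.47702154 -0.19840294  0.106     ] [ 0.47539376 -0.20427971  0.066     ]
jar [ 0.72601788 -0.08053122  0.045     ] cleaner [ 0.7098154 -0.2129904  0.03     ] sd [0.80887553 0.18219437 0.01      ] [0.64803884 0.21283903 0.01      ]
```

View pics/m1.png

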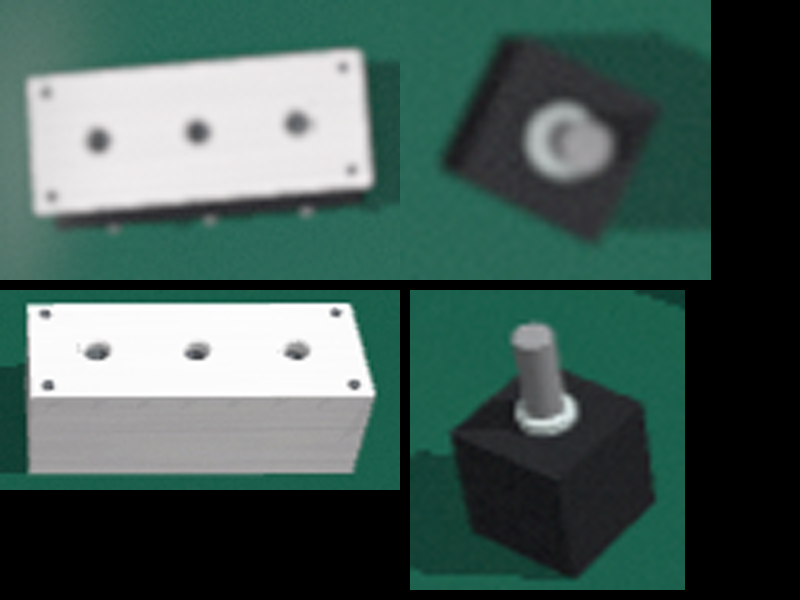

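The montage shows all three socket mouths and the stand clearly. Next I'll recompute from sub-pixel centres and work out the first move.

Run:
```python
from h import *
t=load('top0');s=load('scene0')
for uv in[(179.0,229.9),(203.9,227.4),(228.6,225.4)]: print('top z.07',ray(t,uv,.07))
for uv in[(289.,172.5),(319,172.4),(348.7,172.5)]: print('scene z.07',ray(s,uv,.07)) 
print('grip',ray(t,(335.1,257.9),.106),ray(s,(174.2,129),.106),'collar',ray(t,(331.3,257.3),.066))
o=observe();M=R.from_quat(o['tcp_rot']);print(M.as_matrix().round(3))
w=grab_frame('wrist');Rm=cv2.Rodrigues(np.array(w['rvec'],float))[0];c=-Rm.T@np.array(w['tvec']).ravel()
print('wristcam in tool',M.inv().apply(c-o['tcp_pos']),(M.as_matrix().T@Rm.T).round(2),w['camera_matrix'])
print('shift in tool cm',M.inv().apply(np.array([.4775,-.199,.25])-o['tcp_pos'])*100)
```

```text
top z.07 [0.538681  0.1644668 0.07     ]
top z.07 [0.54528939 0.10473051 0.07      ]
top z.07 [0.55070827 0.04529072 0.07      ]
scene z.07 [0.55086569 0.04489175 0.07      ]
scene z.07 [0.54507066 0.10493418 0.07      ]
scene z.07 [0.53991667 0.16430385 0.07      ]
grip [ 0.47729528 -0.2032511   0.106     ] [ 0.47851619 -0.2016447   0.106     ] collar [ 0.47703569 -0.20262204  0.066     ]
[[-0.926  0.377 -0.001]
 [ 0.377  0.926 -0.002]
 [ 0.    -0.002 -1.   ]]
wristcam in tool [ 0.07917914 -0.00022285 -0.12077207] [[ 0.   -0.95 -0.3 ]
 [ 1.    0.    0.  ]
 [-0.   -0.3   0.95]] [[303.15212975   0.         253.47099902]
 [  0.         303.15212975 193.25332417]
 [  0.           0.           1.        ]]
shift in tool cm [-51.73569118 -60.3695211    0.32902796]
```

```bash
python3 -m handwheel '[[-2.6,-3,0,0,0,0,-1],[-2.6,-3,0,0,0,0,-1],[-2.6,-3,0,0,0,0,-1],[-2.6,-3,0,0,0,0,-1],[-2.6,-3,0,0,0,0,-1],[-2.6,-3,0,0,0,0,-1],[-2.6,-3,0,0,0,0,-1],[-2.6,-3,0,0,0,0,-1],[-2.6,-3,0,0,0,0,-1],[-2.6,-3,0,0,0,0,-1]]' 40
python3 -m handwheel '[[-2.6,-3,0,0,0,0,-1],[-2.6,-3,0,0,0,0,-1],[-2.6,-3,0,0,0,0,-1],[-2.6,-3,0,0,0,0,-1],[-2.6,-3,0,0,0,0,-1],[-2.6,-3,0,0,0,0,-1],[-2.6,-3,0,0,0,0,-1],[-2.6,-3,0,0,0,0,-1],[0,0,0,0,0,0,-1],[0,0,0,0,0,0,-1]]'
cat >> h.py <<'E'
def go(x,y,z,label=''):
    o=observe();M=R.from_quat(o['tcp_rot']);up=M.apply([0,0,1])
    # turn that makes tool z point straight down
    ax=np.cross(up,[0,0,-1]);print(label,'clock',round(o['clock'],2),'tcp',o['tcp_pos'].round(4),'shift cm',(M.inv().apply(np.array([x,y,z])-o['tcp_pos'])*100).round(2),'turn deg',np.degrees(M.inv().apply(ax)).round(2),'F',o['force'].round(1),'M',o['moment'].round(2),'w',round(o['grip_width'],4),'j',o['joint_positions'].round(2))
E
python3 -c "
from h import *
go(.4776,-.2025,.2)"
```

```text
clock: 0.98
tcp_pos: [0.353, 0.1692, 0.2459]
tcp_rot: [0.186, 0.983, -0.004, -0.003]
force: [1.1, 0.7, 0.2]
grip_width: 0.0853
clock: 1.82
tcp_pos: [0.4595, -0.1539, 0.2461]
tcp_rot: [0.19, 0.982, -0.005, -0.002]
force: [-0.1, 0.7, -0.9]
grip_width: 0.0852
 clock 1.82 tcp [ 0.4595 -0.1539  0.2461] shift cm [-3.5  -3.79  4.64] turn deg [-0.55 -0.08 -0.  ] F [-0.1  0.7 -0.9] M [0.02 0.02 0.01] w 0.0852 j [-0.42 -0.18  1.81 -0.01  1.52 -1.61]
```

```bash
python3 -m handwheel '[[-1.75,-1.9,2.3,-0.55,0,0,-1],[-1.75,-1.9,2.3,0,0,0,-1],[0,0,0,0,0,0,-1],[0,0,0,0,0,0,-1],[0,0,0,0,0,0,-1],[0,0,0,0,0,0,-1],[0,0,0,0,0,0,-1],[0,0,0,0,0,0,-1],[0,0,0,0,0,0,-1],[0,0,0,0,0,0,-1]]'
python3 -c "
from h import *
go(.4776,-.2025,.087)
d=snap('wrist','w1');print(proj(d,[[.4776,-.2025,.106],[.4776,-.2025,.066]]))"
```

```text
clock: 2.65
tcp_pos: [0.4793, -0.1972, 0.2028]
tcp_rot: [0.187, 0.982, 0.001, 0.002]
force: [0.6, 0.3, 0.1]
grip_width: 0.0857
 clock 2.65 tcp [ 0.4793 -0.1972  0.2028] shift cm [-0.   -0.58 11.58] turn deg [ 0.11  0.18 -0.  ] F [0.6 0.3 0.1] M [ 0.01  0.04 -0.01] w 0.0857 j [-0.49 -0.07  1.78  0.    1.42 -1.69]
[[246.14848208 205.70087427]
 [247.09210812 190.15096718]]
```

View pics/w1.png

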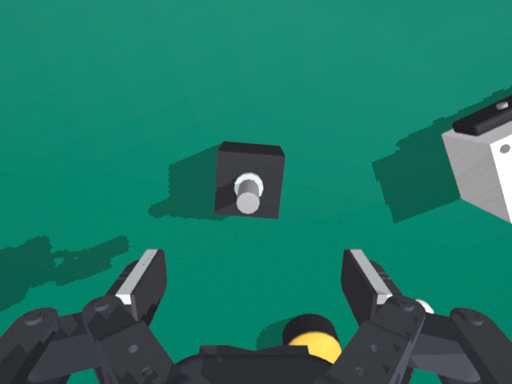

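The grip top is at (248,202) and the collar at (249,186), against predictions of (246,206) and (247,190), so they differ by 1–3 mm.

```bash
python3 -c "
from h import *
d=load('w1');a=ray(d,(248,202),.106);b=ray(d,(249,186.5),.066);print(a,b)
m=(a[:2]+b[:2])/2;m=(m*.6+np.array([.4776,-.2025])*.4);print(m);go(*m,.087)"
```

```text
[ 0.47533627 -0.20007407  0.106     ] [ 0.4750766  -0.19966965  0.066     ]
[ 0.47616386 -0.20092312]
 clock 2.7 tcp [ 0.4793 -0.1973  0.2029] shift cm [ 0.2  -0.48 11.59] turn deg [ 0.12  0.19 -0.  ] F [ 0.8  0.4 -0.1] M [-0.03 -0.02  0.01] w 0.0855 j [-0.49 -0.07  1.78  0.    1.42 -1.69]
```

```bash
python3 -m handwheel '[[0.2,-0.48,0,0.1,0.2,0,-1],[0,0,3,0,0,0,-1],[0,0,3,0,0,0,-1],[0,0,3,0,0,0,-1],[0,0,1.8,0,0,0,-1],[0,0,0,0,0,0,-1],[0,0,0,0,0,0,-1],[0,0,0,0,0,0,-1],[0,0,0,0,0,0,-1],[0,0,0,0,0,0,-1]]'
python3 -c "
from h import *
go(.4762,-.2009,.092)"
```

```text
clock: 3.53
tcp_pos: [0.4782, -0.2051, 0.0988]
tcp_rot: [0.187, 0.982, -0.002, 0.005]
force: [0.2, 0.3, 0.5]
grip_width: 0.0855
 clock 3.53 tcp [ 0.4782 -0.2051  0.0988] shift cm [0.35 0.32 0.68] turn deg [-0.15  0.57  0.  ] F [0.2 0.3 0.5] M [-0.01  0.01 -0.03] w 0.0855 j [-0.5   0.04  1.88 -0.    1.22 -1.7 ]
```

```bash
python3 -m handwheel '[[0.3,0.3,0.65,-0.1,0.5,0,-1],[0,0,0,0,0,0,-1],[0,0,0,0,0,0,0.2],[0,0,0,0,0,0,1],[0,0,0,0,0,0,1],[0,0,0,0,0,0,1],[0,0,0,0,0,0,1],[0,0,0,0,0,0,1],[0,0,0,0,0,0,1],[0,0,0,0,0,0,1]]' 60
python3 -c "
from h import *
go(.4762,-.2009,.21)"
```

```text
clock: 4.37
tcp_pos: [0.4794, -0.2022, 0.0964]
tcp_rot: [0.186, 0.982, -0.002, 0.004]
force: [0.2, -0.3, 1.3]
grip_width: 0.0166
 clock 4.37 tcp [ 0.4794 -0.2022  0.0964] shift cm [ 2.500e-01 -1.000e-02 -1.137e+01] turn deg [-0.1   0.47 -0.  ] F [ 0.2 -0.3  1.3] M [ 0.01  0.04 -0.05] w 0.0166 j [-0.5   0.04  1.88 -0.    1.21 -1.69]
```

```bash
python3 -m handwheel '[[0,0,-0.5,0,0,0,1],[0,0,-1,0,0,0,1],[0,0,-2,0,0,0,1],[0,0,-2,0,0,0,1],[0,0,-2,0,0,0,1],[0,0,-2,0,0,0,1],[0,0,-2,0,0,0,1],[0,0,0,0,0,0,1],[0,0,0,0,0,0,1],[0,0,0,0,0,0,1]]'
python3 -c "
from h import *
go(.5452,.1048,.21)
o=observe();print(o['force'])
"
```

```text
clock: 5.2
tcp_pos: [0.4787, -0.202, 0.2217]
tcp_rot: [0.187, 0.982, -0.002, 0.006]
force: [-0.6, -0.1, -1.4]
grip_width: 0.0164
 clock 5.2 tcp [ 0.4787 -0.202   0.2217] shift cm [ 5.08 30.98  1.04] turn deg [-0.12  0.7  -0.  ] F [-0.6 -0.1 -1.4] M [-0.    0.07  0.02] w 0.0164 j [-0.5  -0.08  1.76 -0.    1.45 -1.69]
[-0.58366772 -0.09159704 -1.38401407]
```

```bash
python3 -m handwheel '[[0.3,3.2,0.2,0,0.1,0,1],[0.3,3.2,0.2,0,0.1,0,1],[0.3,3.2,0.2,0,0.1,0,1],[0.3,3.2,0.2,0,0.1,0,1],[0.3,3.2,0.2,0,0.1,0,1],[0.3,3.2,0.2,0,0.1,0,1],[0.3,3.2,0.2,0,0.1,0,1],[0.3,3.2,0.2,0,0,0,1],[0,0,0,0,0,0,1],[0,0,0,0,0,0,1]]'
python3 -c "
from h import *
go(.5508,.0451,.18)"
```

```text
clock: 6.03
tcp_pos: [0.5465, 0.0552, 0.191]
tcp_rot: [0.189, 0.982, -0.002, -0.009]
force: [-1.1, -0.7, -1.0]
grip_width: 0.0167
 clock 6.03 tcp [0.5465 0.0552 0.191 ] shift cm [-0.79 -0.77  1.09] turn deg [-0.46 -0.99  0.  ] F [-1.1 -0.7 -1. ] M [ 0.03 -0.    0.04] w 0.0167 j [ 0.01  0.05  1.69 -0.    1.42 -1.18]
```

```bash
python3 -m handwheel '[[-0.8,-0.7,1,-0.4,-0.9,0,1],[0,0,1,0,0,0,1],[0,0,0,0,0,0,1],[0,0,0,0,0,0,1],[0,0,0,0,0,0,1],[0,0,0,0,0,0,1],[0,0,0,0,0,0,1],[0,0,0,0,0,0,1],[0,0,0,0,0,0,1],[0,0,0,0,0,0,1]]'
python3 -c "
from h import *
go(.5508,.0451,.165)
d=snap('wrist','w2');s=snap('scene','s2');t=snap('top','t2')
g=[[.5508,.0451,.07],[.5452,.1048,.07],[.5393,.1644,.07]]
print(proj(d,g),proj(s,g))
c=lambda n,x,y,w,h,W,H:cv2.resize(cv2.imread(f'pics/{n}.png')[y:y+h,x:x+w],(W,H),interpolation=cv2.INTER_CUBIC)
o=np.zeros((600,800,3),np.uint8)
o[:384,:512]=cv2.imread('pics/w2.png')
o[390:590,:400]=c('s2',260,115,120,60,400,200)[:, :]
o[0:280,520:800]=c('s2',255,125,70,70,280,280)
o[300:580,520:800]=c('t2',180,180,70,70,280,280)
cv2.imwrite('pics/m2.png',o)"
```

```text
clock: 6.87
tcp_pos: [0.5485, 0.0436, 0.1675]
tcp_rot: [0.191, 0.982, -0.001, -0.004]
force: [1.0, 0.8, -0.4]
grip_width: 0.0161
 clock 6.87 tcp [0.5485 0.0436 0.1675] shift cm [-0.16  0.22  0.25] turn deg [-0.19 -0.44 -0.  ] F [ 1.   0.8 -0.4] M [0.05 0.01 0.02] w 0.0161 j [-0.01  0.06  1.72 -0.    1.37 -1.2 ]
[[257.01639722 208.25882259]
 [329.15296362 173.41320434]
 [406.60282867 135.54427958]] [[289.10482762 172.48391938]
 [318.93368819 172.44039576]
 [348.72946698 172.29009911]]
```

View pics/m2.png

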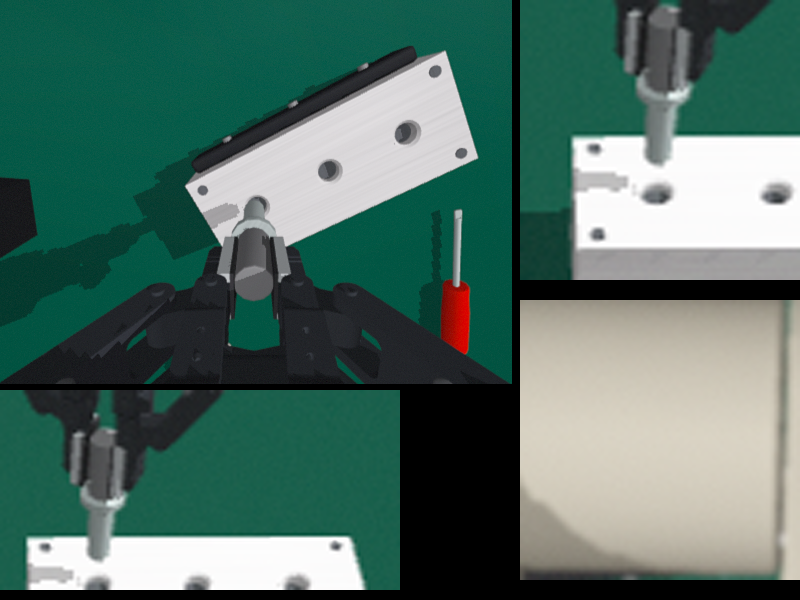

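The cartridge is held upright, with its nose just above socket 0. The wrist view shows sockets 1 and 2 at (329.5,170) and (405.5,132), a constant bias of about −3.5 px in v from the prediction. I'll enlarge the nose in both views to get its offset from the socket.

```bash
python3 -c "
from h import *
c=lambda n,x,y,w,h,W,H:cv2.resize(cv2.imread(f'pics/{n}.png')[y:y+h,x:x+w],(W,H),interpolation=cv2.INTER_CUBIC)
o=np.zeros((600,800,3),np.uint8)
o[:,:400]=c('w2',232,185,50,75,400,600)
o[:,402:800]=c('s2',268,140,50,75,400,600)[:,:398]
cv2.imwrite('pics/m3.png',o)"
```

```text
(no output)
```

View pics/m3.png

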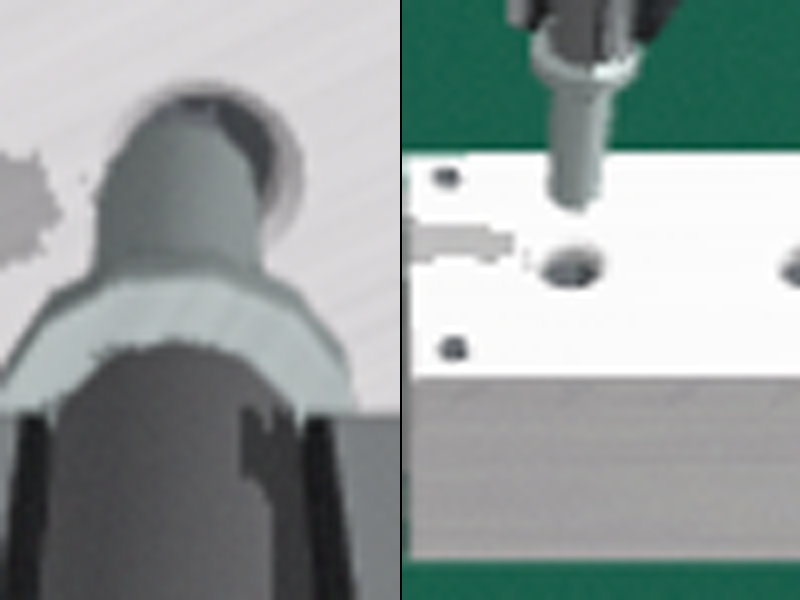

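```bash
python3 -c "
from h import *
S=np.array([[.5503,.0450,.07],[.5451,.1048,.07],[.5396,.1644,.07]])
for n in('w2','s2','t2','top0'):
    d=load(n);g=cv2.cvtColor(np.asarray(d['img']),cv2.COLOR_RGB2GRAY);p=proj(d,S)
    for i in range(3):
        u,v=p[i];r=13 if n=='w2' else 8
        x0,y0=int(u)-r,int(v)-r;c=g[y0-3 if n=='w2' else y0:y0+2*r+1,x0:x0+2*r+1].astype(float);yy=y0-3 if n=='w2' else y0
        bg=np.percentile(c,80);m=(c<bg-25).astype(np.uint8)
        k,l,st,ce=cv2.connectedComponentsWithStats(m)
        j=1+np.argmax(st[1:,4]) if k>1 else 0
        print(n,i,p[i].round(1),'meas',(ce[j]+[x0,yy]).round(1),'area',st[j])
o=observe();print(o['tcp_pos'])
Rt=R.from_quat([0.191,0.982,-0.001,-0.004])
t=np.linspace(0,2*np.pi,60)
tcp=np.array([.5485,.0436,.1675])
for n in('w2','s2'):
  d=load(n)
  for z in (.078,.082,.086):
    e=np.array([tcp[0],tcp[1],z]);q=proj(d,np.c_[e[0]+.005*np.cos(t),e[1]+.005*np.sin(t),t*0+z])
    print(n,z,'vmin',q[:,1].min().round(1),'vmax',q[:,1].max().round(1),'u',q[:,0].mean().round(1))
"
```

```text
w2 0 [256.7 207.7] meas [255.9 208.5] area [  0   4  27  26 565]
w2 1 [329.1 173.3] meas [329.8 170. ] area [  2   2  25  23 459]
w2 2 [406.7 135.9] meas [407.2 132.2] area [  1   1  26  25 522]
s2 0 [289.1 172.3] meas [289.  172.7] area [ 4  6  9  6 41]
s2 1 [318.9 172.4] meas [318.8 172.8] area [ 5  6  9  6 39]
s2 2 [348.7 172.4] meas [348.6 172.6] area [ 5  6  8  6 42]
t2 0 [228.7 225.6] meas [228. 225.] area [  0   0  17  17 289]
t2 1 [203.9 227.5] meas [203. 227.] area [  0   0  17  17 289]
t2 2 [179.  229.5] meas [177.3 230.5] area [  0   0  17  17 209]
top0 0 [228.7 225.6] meas [228.8 225.4] area [ 5  5  9  8 51]
top0 1 [203.9 227.5] meas [203.9 227.5] area [ 6  5  7  8 46]
top0 2 [179.  229.5] meas [179.  229.8] area [ 5  5  7  8 48]
[0.54835748 0.0436712  0.16731311]
w2 0.078 vmin 203.6 vmax 216.3 u 254.1
w2 0.082 vmin 205.4 vmax 218.3 u 254.1
w2 0.086 vmin 207.3 vmax 220.3 u 254.1
s2 0.078 vmin 167.1 vmax 170.5 u 288.6
s2 0.082 vmin 165.6 vmax 169.1 u 288.7
s2 0.086 vmin 164.1 vmax 167.6 u 288.9
```

The wrist bias, taken from sockets 1 and 2, is (+0.6,−3.5) px. With that removed, both cameras put the nose about 4.5 mm from the TCP along tool +x, at z≈0.086. I'll shift about (−5.2,+1.9) mm, level the tool and lower it 7 mm.

```bash
python3 -m handwheel '[[-0.52,0.19,0,-0.2,-0.4,0,1],[0,0,0.3,0,0,0,1],[0,0,0.3,0,0,0,1],[0,0,0,0,0,0,1],[0,0,0,0,0,0,1],[0,0,0,0,0,0,1],[0,0,0,0,0,0,1],[0,0,0,0,0,0,1],[0,0,0,0,0,0,1],[0,0,0,0,0,0,1]]'
python3 -c "
from h import *
go(.5545,.0433,.165)
for n in('wrist','scene'): snap(n,n[0]+'3')
c=lambda n,x,y,w,h,W,H:cv2.resize(cv2.imread(f'pics/{n}.png')[y:y+h,x:x+w],(W,H),interpolation=cv2.INTER_CUBIC)
o=np.zeros((600,800,3),np.uint8)
o[:,:400]=c('w3',232,185,50,75,400,600)
o[:,402:800]=c('s3',268,140,50,75,400,600)[:,:398]
cv2.imwrite('pics/m4.png',o)
tcp=observe()['tcp_pos'];t=np.linspace(0,6.28,60)
for n in('w3','s3'):
  d=load(n);print(n,'S0',proj(d,[.5503,.045,.07]))
  for z in (.076,.08,.084):
    q=proj(d,np.c_[.5503+.005*np.cos(t),.045+.005*np.sin(t),t*0+z]);print(z,q[:,1].min().round(1),q[:,1].max().round(1),q[:,0].mean().round(1))
"
```

```text
clock: 7.85
tcp_pos: [0.5543, 0.0437, 0.1602]
tcp_rot: [0.191, 0.982, 0.0, -0.0]
force: [0.4, -0.7, -0.5]
grip_width: 0.0166
 clock 7.85 tcp [0.5543 0.0437 0.1602] shift cm [-0.03 -0.03 -0.48] turn deg [ 0.01 -0.05 -0.  ] F [ 0.4 -0.7 -0.5] M [-0.03 -0.04  0.08] w 0.0166 j [-0.01  0.08  1.72  0.    1.35 -1.2 ]
w3 S0 [[253.30110469 203.40136438]]
0.076 199.6 212.7 253.3
0.08 201.5 214.7 253.3
0.084 203.4 216.8 253.3
s3 S0 [[289.06395216 172.30828696]]
0.076 168.4 171.9 289.2
0.08 167.0 170.4 289.4
0.084 165.5 169.0 289.5
```

View pics/m4.png

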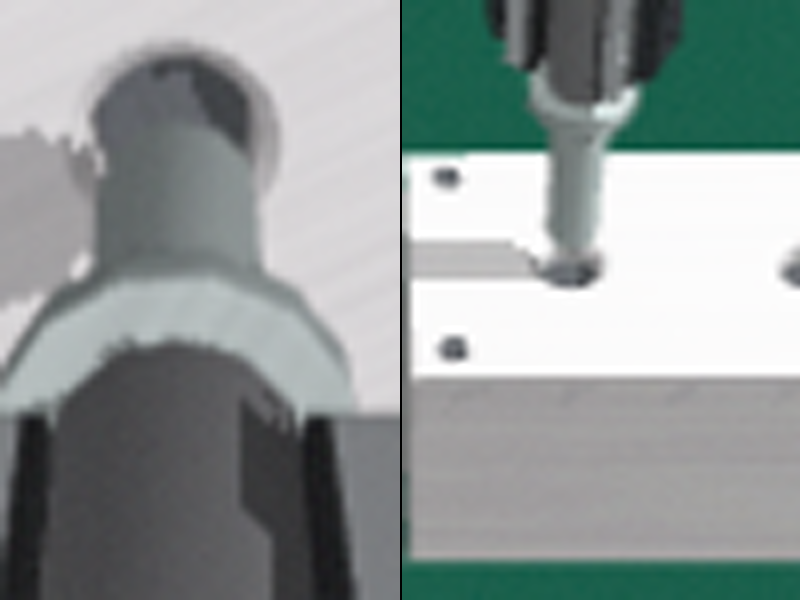

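```bash
python3 -c "
from h import *
g=[cv2.cvtColor(np.asarray(load(n)['img']),cv2.COLOR_RGB2GRAY).astype(int) for n in('w2','w3')]
for v in range(188,224): print(v,g[0][v,248:262:2],g[1][v,248:262:2])
d=load('w3');M=R.from_quat([0.191,0.982,0,0]);tcp=np.array([.5543,.0437,.1602])
P=lambda x,z:proj(d,tcp+M.apply([x,0,z]))[0][1]
for x0 in(.002,.004,.006):
  for zn in(.078,.082,.086):
    print(x0,zn,'nose5',P(x0+.005,zn).round(1),'nose7',P(x0+.007,zn-.002).round(1),'collar lo',P(x0+.013,zn-.045).round(1),'hi',P(x0+.013,zn-.051).round(1),'grip base',P(x0+.009,zn-.051).round(1),'top near',P(x0+.009,zn-.091).round(1),'top far',P(x0-.009,zn-.091).round(1))
"
```

```text
188 [215 216 216 215 215 217 217] [217 216 213 213 214 215 213]
189 [216 215 215 215 217 217 217] [217 209 206 206 212 214 216]
190 [216 215 215 217 217 217 215] [208 186 183 169 190 207 219]
191 [215 215 217 216 217 215 212] [186 157 147 141 142 168 204]
192 [216 217 217 216 215 213 213] [162 127  94  90  89 136 154]
193 [217 217 217 215 213 213 215] [130  97  67  77  67  92 136]
194 [217 218 216 207 205 206 211] [ 99  97  80  99  70  69 107]
195 [217 215 202 184 172 168 190] [ 96 100  99 101  68  68  71]
196 [214 203 172 151 142 138 141] [ 97  98  99 103  78  68  68]
197 [208 177 152 100  77  85  90] [101  99  99 102  96  65  70]
198 [196 166 107  95  75  93  67] [100  96 102 100  98  67  68]
199 [185 138  96 101 100  98  65] [100  97 102 104 101  71  69]
200 [175 104 100 111 109 104  67] [100  98 104 112 109  86  68]
201 [139 102 109 117 127 124  80] [100 103 108 118 125 121  78]
202 [109 104 109 118 128 135 109] [101 103 110 117 127 135 109]
203 [102 104 109 119 128 135 139] [102 104 110 117 127 137 137]
204 [100 103 110 120 129 135 144] [102 102 109 119 127 135 142]
205 [103 105
[... 1457 characters left out ...]
r lo 214.4 hi 218.4 grip base 225.0 top near 262.3 top far 297.6
0.004 0.078 nose5 202.8 nose7 201.0 collar lo 216.4 hi 220.6 grip base 227.6 top near 268.2 top far 305.5
0.004 0.082 nose5 200.9 nose7 199.1 collar lo 213.7 hi 217.7 grip base 224.6 top near 263.0 top far 299.5
0.004 0.086 nose5 199.1 nose7 197.3 collar lo 211.1 hi 215.0 grip base 221.7 top near 258.2 top far 293.8
0.006 0.078 nose5 200.0 nose7 198.2 collar lo 212.9 hi 217.1 grip base 224.1 top near 263.8 top far 301.5
0.006 0.082 nose5 198.2 nose7 196.4 collar lo 210.3 hi 214.3 grip base 221.2 top near 258.8 top far 295.6
0.006 0.086 nose5 196.4 nose7 194.6 collar lo 207.8 hi 211.6 grip base 218.4 top near 254.0 top far 290.0
```

The limb fit puts the nose about 2 mm along tool +x and 78 mm below the TCP, so nose z≈0.082. The wrist view says the nose is 2 mm too far in +x and the scene view says it is centred, so I'll split the difference and feel downward gently.

```bash
python3 -m handwheel '[[0.1,0,0,0,0,0,1],[0,0,0.1,0,0,0,1],[0,0,0.1,0,0,0,1],[0,0,0.1,0,0,0,1],[0,0,0.1,0,0,0,1],[0,0,0.1,0,0,0,1],[0,0,0.1,0,0,0,1],[0,0,0.1,0,0,0,1],[0,0,0.1,0,0,0,1],[0,0,0.1,0,0,0,1]]'
python3 -c "
from h import *
go(.5533,.0443,.140)"
```

```text
clock: 8.78
tcp_pos: [0.5534, 0.0441, 0.1505]
tcp_rot: [0.191, 0.982, 0.0, -0.0]
force: [-0.3, 0.3, -0.6]
grip_width: 0.0165
 clock 8.78 tcp [0.5534 0.0441 0.1505] shift cm [0.02 0.02 1.05] turn deg [ 0.02 -0.02 -0.  ] F [-0.3  0.3 -0.6] M [-0.09 -0.02  0.03] w 0.0165 j [-0.01  0.08  1.73  0.    1.33 -1.2 ]
```

```bash
python3 -m handwheel '[[0,0,0.06,0,0,0,1],[0,0,0.06,0,0,0,1],[0,0,0.06,0,0,0,1],[0,0,0.06,0,0,0,1],[0,0,0.06,0,0,0,1],[0,0,0.06,0,0,0,1],[0,0,0.06,0,0,0,1],[0,0,0.06,0,0,0,1],[0,0,0.06,0,0,0,1],[0,0,0,0,0,0,1]]'
python3 -c "
from h import *
go(.5533,.0443,.140)"
```

```text
clock: 9.62
tcp_pos: [0.5535, 0.0441, 0.1449]
tcp_rot: [0.191, 0.982, 0.0, 0.0]
force: [0.4, 0.7, -0.4]
grip_width: 0.0163
 clock 9.62 tcp [0.5535 0.0441 0.1449] shift cm [0.03 0.01 0.49] turn deg [ 0.02 -0.   -0.  ] F [ 0.4  0.7 -0.4] M [ 0.03  0.01 -0.02] w 0.0163 j [-0.01  0.09  1.74  0.    1.32 -1.2 ]
```

```bash
python3 -m handwheel '[[0,0,0.06,0,0,0,1],[0,0,0.06,0,0,0,1],[0,0,0.06,0,0,0,1],[0,0,0.06,0,0,0,1],[0,0,0.06,0,0,0,1],[0,0,0.06,0,0,0,1],[0,0,0.06,0,0,0,1],[0,0,0.06,0,0,0,1],[0,0,0.06,0,0,0,1],[0,0,0,0,0,0,1]]'
python3 -c "
from h import *
go(.5533,.0443,.140)"
python3 -m handwheel '[[0,0,0.06,0,0,0,1],[0,0,0.06,0,0,0,1],[0,0,0.06,0,0,0,1],[0,0,0.06,0,0,0,1],[0,0,0.06,0,0,0,1],[0,0,0.06,0,0,0,1],[0,0,0,0,0,0,1],[0,0,0,0,0,0,1],[0,0,0,0,0,0,1],[0,0,0,0,0,0,1]]'
python3 -c "
from h import *
go(.5533,.0443,.140)"
```

```text
clock: 10.45
tcp_pos: [0.5537, 0.044, 0.1398]
tcp_rot: [0.191, 0.982, 0.0, 0.0]
force: [-1.0, -0.1, 1.9]
grip_width: 0.0164
 clock 10.45 tcp [0.5537 0.044  0.1398] shift cm [ 0.05  0.01 -0.02] turn deg [ 0.03  0.03 -0.  ] F [-1.  -0.1  1.9] M [-0.03  0.25 -0.01] w 0.0164 j [-0.01  0.09  1.74  0.    1.31 -1.2 ]
clock: 11.28
tcp_pos: [0.5538, 0.044, 0.1357]
tcp_rot: [0.191, 0.982, 0.0, 0.0]
force: [0.4, 0.2, 0.6]
grip_width: 0.0164
 clock 11.28 tcp [0.5538 0.044  0.1357] shift cm [ 0.05  0.01 -0.43] turn deg [0.03 0.03 0.  ] F [0.4 0.2 0.6] M [0.01 0.22 0.01] w 0.0164 j [-0.01  0.1   1.74  0.    1.3  -1.2 ]
```

```bash
python3 -m handwheel '[[0.01,0,0.05,0,0,0,1],[0,0,0.05,0,0,0,1],[0,0,0.05,0,0,0,1],[0,0,0.05,0,0,0,1],[0,0,0.05,0,0,0,1],[0,0,0.05,0,0,0,1],[0,0,0.05,0,0,0,1],[0,0,0.05,0,0,0,1],[0,0,0.05,0,0,0,1],[0,0,0.05,0,0,0,1]]'
python3 -c "
from h import *
go(.5533,.0443,.140)"
python3 -m handwheel '[[0,0,0.05,0,0,0,1],[0,0,0.05,0,0,0,1],[0,0,0.05,0,0,0,1],[0,0,0.05,0,0,0,1],[0,0,0.05,0,0,0,1],[0,0,0.05,0,0,0,1],[0,0,0.05,0,0,0,1],[0,0,0.05,0,0,0,1],[0,0,0.05,0,0,0,1],[0,0,0.05,0,0,0,1]]'
python3 -c "
from h import *
go(.5533,.0443,.140)"
```

```text
clock: 12.12
tcp_pos: [0.5538, 0.044, 0.1304]
tcp_rot: [0.191, 0.982, 0.0, 0.0]
force: [-0.5, 0.3, 2.5]
grip_width: 0.0164
 clock 12.12 tcp [0.5538 0.044  0.1304] shift cm [ 0.05  0.01 -0.96] turn deg [0.03 0.05 0.  ] F [-0.5  0.3  2.5] M [-0.06  0.23  0.01] w 0.0164 j [-0.01  0.1   1.75  0.    1.29 -1.2 ]
clock: 12.95
tcp_pos: [0.5542, 0.0439, 0.1302]
tcp_rot: [0.19, 0.982, 0.0, 0.001]
force: [-4.1, -0.4, 6.1]
grip_width: 0.016
 clock 12.95 tcp [0.5542 0.0439 0.1302] shift cm [ 0.09  0.   -0.98] turn deg [0.02 0.1  0.  ] F [-4.1 -0.4  6.1] M [-0.01  0.77  0.03] w 0.016 j [-0.01  0.1   1.75 -0.    1.29 -1.2 ]
```

It stopped at TCP z 0.130 (about 18–21 mm in) with a small side force. I'll relieve the side load and push once more to tell a stub from a jam.

```bash
python3 -m handwheel '[[0,0,-0.1,0,0,0,1],[0.1,0,0,0,0,0,1],[0,0,0,0,0,0,1],[0,0,0.05,0,0,0,1],[0,0,0.05,0,0,0,1],[0,0,0.05,0,0,0,1],[0,0,0.08,0,0,0,1],[0,0,0.08,0,0,0,1],[0,0,0.1,0,0,0,1],[0,0,0.1,0,0,0,1]]'
python3 -c "
from h import *
go(.5533,.0443,.140)"
```

```text
clock: 13.78
tcp_pos: [0.5541, 0.0442, 0.1301]
tcp_rot: [0.19, 0.982, -0.0, 0.002]
force: [-5.2, -0.1, 9.9]
grip_width: 0.0164
 clock 13.78 tcp [0.5541 0.0442 0.1301] shift cm [ 0.08 -0.02 -0.99] turn deg [0.04 0.22 0.  ] F [-5.2 -0.1  9.9] M [-0.07  1.2   0.06] w 0.0164 j [-0.01  0.1   1.75 -0.    1.29 -1.2 ]
```

The stop is at the same depth (0.1301) under 10 N, so socket 0 holds a stub. I'll back out and try socket 1.

```bash
python3 -m handwheel '[[0,0,-0.3,0,0,0,1],[0,0,-0.5,0,0,0,1],[0,0,-0.5,0,0.1,0,1],[0,0,-0.5,0,0.1,0,1],[0,0,-0.5,0,0,0,1],[0,0,-0.5,0,0,0,1],[0,0,-0.5,0,0,0,1],[0,0,-0.2,0,0,0,1],[0,0,0,0,0,0,1],[0,0,0,0,0,0,1]]'
python3 -c "
from h import *
go(.5483,.1039,.161)"
```

```text
clock: 14.62
tcp_pos: [0.5543, 0.0442, 0.1688]
tcp_rot: [0.19, 0.982, 0.0, 0.0]
force: [0.0, -0.7, -1.5]
grip_width: 0.0162
 clock 14.62 tcp [0.5543 0.0442 0.1688] shift cm [2.79 5.32 0.78] turn deg [ 0.06  0.04 -0.  ] F [ 0.  -0.7 -1.5] M [ 0.02 -0.05 -0.04] w 0.0162 j [-0.01  0.07  1.71  0.    1.36 -1.2 ]
```

```bash
python3 -m handwheel '[[0.7,1.3,0,0,0,0,1],[0.7,1.3,0,0,0,0,1],[0.7,1.3,0,0,0,0,1],[0.7,1.3,0,0,0,0,1],[0,0,0.2,0,0,0,1],[0,0,0.2,0,0,0,1],[0,0,0.2,0,0,0,1],[0,0,0,0,0,0,1],[0,0,0,0,0,0,1],[0,0,0,0,0,0,1]]'
python3 -c "
from h import *
go(.5483,.1039,.161)
d=snap('wrist','w4');s=snap('scene','s4')
g=cv2.cvtColor(np.asarray(d['img']),cv2.COLOR_RGB2GRAY).astype(int)
print(proj(d,[[.5503,.0450,.07],[.5451,.1048,.07],[.5396,.1644,.07]]))
c=lambda n,x,y,w,h,W,H:cv2.resize(cv2.imread(f'pics/{n}.png')[y:y+h,x:x+w],(W,H),interpolation=cv2.INTER_CUBIC)
o=np.zeros((600,800,3),np.uint8)
o[:,:400]=c('w4',232,185,50,75,400,600)
o[:,402:800]=c('s4',298,140,50,75,400,600)[:,:398]
cv2.imwrite('pics/m5.png',o)"
```

```text
clock: 15.45
tcp_pos: [0.5466, 0.1024, 0.1597]
tcp_rot: [0.192, 0.981, -0.001, -0.001]
force: [-0.3, 0.0, -0.3]
grip_width: 0.0162
 clock 15.45 tcp [0.5466 0.1024 0.1597] shift cm [-0.1   0.21 -0.13] turn deg [-0.09 -0.1  -0.  ] F [-0.3  0.  -0.3] M [-0.02 -0.01  0.05] w 0.0162 j [ 0.09  0.08  1.72 -0.    1.35 -1.09]
[[186.26129038 239.67293283]
 [256.17727376 206.26689516]
 [331.07788062 170.010553  ]]
```

View pics/m5.png

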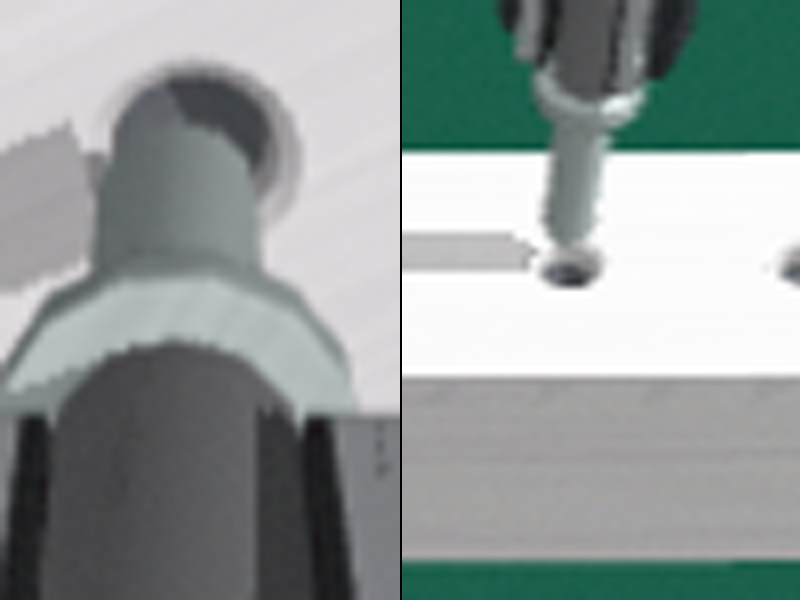

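The collar sits at the same pixels as before, so the cartridge has not slipped. The socket 1 hole is about 2 mm to the right, which matches the computed shift. I'll correct that and descend.

```bash
python3 -m handwheel '[[-0.1,0.21,0,-0.1,-0.1,0,1],[0,0,0,0,0,0,1],[0,0,0,0,0,0,1],[0,0,0.1,0,0,0,1],[0,0,0.1,0,0,0,1],[0,0,0.1,0,0,0,1],[0,0,0.1,0,0,0,1],[0,0,0.1,0,0,0,1],[0,0,0.1,0,0,0,1],[0,0,0,0,0,0,1]]'
python3 -c "
from h import *
go(.5483,.1039,.1302)"
```

```text
clock: 16.38
tcp_pos: [0.549, 0.1036, 0.1537]
tcp_rot: [0.192, 0.981, 0.0, 0.001]
force: [-0.9, 0.2, -0.8]
grip_width: 0.0165
 clock 16.38 tcp [0.549  0.1036 0.1537] shift cm [ 0.07 -0.    2.35] turn deg [0.05 0.06 0.  ] F [-0.9  0.2 -0.8] M [-0.06 -0.01 -0.02] w 0.0165 j [ 0.09  0.09  1.72  0.    1.33 -1.09]
```

```bash
python3 -m handwheel '[[0.07,0,0.05,0,0,0,1],[0,0,0.07,0,0,0,1],[0,0,0.07,0,0,0,1],[0,0,0.07,0,0,0,1],[0,0,0.07,0,0,0,1],[0,0,0.07,0,0,0,1],[0,0,0.07,0,0,0,1],[0,0,0.07,0,0,0,1],[0,0,0.07,0,0,0,1],[0,0,0.07,0,0,0,1]]'
python3 -c "
from h import *
go(.5483,.1039,.1302)"
```

```text
clock: 17.22
tcp_pos: [0.5483, 0.104, 0.1463]
tcp_rot: [0.192, 0.981, 0.0, 0.001]
force: [-0.1, 0.8, -1.2]
grip_width: 0.0166
 clock 17.22 tcp [0.5483 0.104  0.1463] shift cm [ 0.   -0.01  1.61] turn deg [ 0.06  0.07 -0.  ] F [-0.1  0.8 -1.2] M [-0.02  0.04  0.01] w 0.0166 j [ 0.1   0.09  1.73  0.    1.32 -1.09]
```

```bash
python3 -m handwheel '[[0,0,0.07,0,0,0,1],[0,0,0.07,0,0,0,1],[0,0,0.07,0,0,0,1],[0,0,0.07,0,0,0,1],[0,0,0.07,0,0,0,1],[0,0,0.07,0,0,0,1],[0,0,0.07,0,0,0,1],[0,0,0.07,0,0,0,1],[0,0,0.07,0,0,0,1],[0,0,0.07,0,0,0,1]]'
python3 -c "
from h import *
go(.5483,.1039,.1302)"
python3 -m handwheel '[[0,0,0.06,0,0,0,1],[0,0,0.06,0,0,0,1],[0,0,0.06,0,0,0,1],[0,0,0.06,0,0,0,1],[0,0,0.06,0,0,0,1],[0,0,0.06,0,0,0,1],[0,0,0.06,0,0,0,1],[0,0,0.06,0,0,0,1],[0,0,0.06,0,0,0,1],[0,0,0.06,0,0,0,1]]'
python3 -c "
from h import *
go(.5483,.1039,.1302)"
```

```text
clock: 18.05
tcp_pos: [0.5485, 0.1039, 0.1398]
tcp_rot: [0.192, 0.981, 0.0, 0.001]
force: [-1.4, -0.6, 3.1]
grip_width: 0.0159
 clock 18.05 tcp [0.5485 0.1039 0.1398] shift cm [ 0.03 -0.01  0.96] turn deg [0.06 0.11 0.  ] F [-1.4 -0.6  3.1] M [-0.01  0.26 -0.02] w 0.0159 j [ 0.1   0.1   1.73  0.    1.31 -1.09]
clock: 18.88
tcp_pos: [0.5485, 0.1039, 0.1331]
tcp_rot: [0.192, 0.981, 0.0, 0.001]
force: [-1.4, -0.3, 1.8]
grip_width: 0.0166
 clock 18.88 tcp [0.5485 0.1039 0.1331] shift cm [ 0.02 -0.01  0.29] turn deg [0.06 0.1  0.  ] F [-1.4 -0.3  1.8] M [-0.05  0.29  0.02] w 0.0166 j [ 0.1   0.11  1.74  0.    1.29 -1.09]
```

```bash
python3 -m handwheel '[[0.02,0,0.05,0,0,0,1],[0,0,0.05,0,0,0,1],[0,0,0.05,0,0,0,1],[0,0,0.05,0,0,0,1],[0,0,0.05,0,0,0,1],[0,0,0.05,0,0,0,1],[0,0,0.05,0,0,0,1],[0,0,0.05,0,0,0,1],[0,0,0.05,0,0,0,1],[0,0,0.05,0,0,0,1]]'
python3 -c "
from h import *
go(.5483,.1039,.1302)"
python3 -m handwheel '[[0,0,0.05,0,0,0,1],[0,0,0.05,0,0,0,1],[0,0,0.05,0,0,0,1],[0,0,0.05,0,0,0,1],[0,0,0.05,0,0,0,1],[0,0,0.05,0,0,0,1],[0,0,0.05,0,0,0,1],[0,0,0.05,0,0,0,1],[0,0,0.05,0,0,0,1],[0,0,0.05,0,0,0,1]]'
python3 -c "
from h import *
go(.5483,.1039,.1302)"
```

```text
clock: 19.72
tcp_pos: [0.5485, 0.1039, 0.1276]
tcp_rot: [0.192, 0.981, 0.0, 0.001]
force: [-1.5, -0.5, 3.2]
grip_width: 0.0163
 clock 19.72 tcp [0.5485 0.1039 0.1276] shift cm [ 0.01 -0.01 -0.26] turn deg [ 0.06  0.12 -0.  ] F [-1.5 -0.5  3.2] M [-0.08  0.26 -0.01] w 0.0163 j [ 0.1   0.11  1.74 -0.    1.28 -1.09]
clock: 20.55
tcp_pos: [0.5485, 0.1039, 0.1221]
tcp_rot: [0.192, 0.981, 0.0, 0.001]
force: [-1.4, 0.1, 2.2]
grip_width: 0.0163
 clock 20.55 tcp [0.5485 0.1039 0.1221] shift cm [ 0.01 -0.01 -0.81] turn deg [0.06 0.12 0.  ] F [-1.4  0.1  2.2] M [-0.1   0.27  0.01] w 0.0163 j [ 0.1   0.12  1.75 -0.    1.27 -1.09]
```

```bash
python3 -m handwheel '[[0,0,0.05,0,0,0,1],[0,0,0.05,0,0,0,1],[0,0,0.05,0,0,0,1],[0,0,0.05,0,0,0,1],[0,0,0.05,0,0,0,1],[0,0,0.05,0,0,0,1],[0,0,0.05,0,0,0,1],[0,0,0.05,0,0,0,1],[0,0,0.05,0,0,0,1],[0,0,0.05,0,0,0,1]]'
python3 -c "
from h import *
go(.5483,.1039,.1302)"
python3 -m handwheel '[[0,0,0.05,0,0,0,1],[0,0,0.05,0,0,0,1],[0,0,0.05,0,0,0,1],[0,0,0.05,0,0,0,1],[0,0,0.05,0,0,0,1],[0,0,0.05,0,0,0,1],[0,0,0.05,0,0,0,1],[0,0,0.05,0,0,0,1],[0,0,0.05,0,0,0,1],[0,0,0.05,0,0,0,1]]'
python3 -c "
from h import *
go(.5483,.1039,.1302)"
```

```text
clock: 21.38
tcp_pos: [0.5488, 0.1038, 0.1182]
tcp_rot: [0.192, 0.981, 0.0, 0.001]
force: [-4.4, -0.1, 6.3]
grip_width: 0.0167
 clock 21.38 tcp [0.5488 0.1038 0.1182] shift cm [ 0.05 -0.01 -1.2 ] turn deg [ 0.06  0.16 -0.  ] F [-4.4 -0.1  6.3] M [-0.12  0.84  0.03] w 0.0167 j [ 0.1   0.12  1.75 -0.    1.27 -1.09]
clock: 22.22
tcp_pos: [0.5488, 0.1039, 0.1182]
tcp_rot: [0.192, 0.981, 0.0, 0.001]
force: [-3.1, 0.4, 6.4]
grip_width: 0.0165
 clock 22.22 tcp [0.5488 0.1039 0.1182] shift cm [ 0.05 -0.01 -1.2 ] turn deg [0.04 0.16 0.  ] F [-3.1  0.4  6.4] M [-0.2   0.84 -0.  ] w 0.0165 j [ 0.1   0.12  1.75 -0.    1.27 -1.09]
```

This stop is exactly 12 mm deeper than socket 0's, so socket 1 holds the short stub and socket 2 must be the clear one. I'll back out.

```bash
python3 -m handwheel '[[0,0,-0.3,0,0,0,1],[0,0,-0.6,0,0,0,1],[0,0,-0.6,0,0.1,0,1],[0,0,-0.6,0,0.1,0,1],[0,0,-0.6,0,0,0,1],[0,0,-0.6,0,0,0,1],[0,0,-0.6,0,0,0,1],[0,0,-0.3,0,0,0,1],[0,0,0,0,0,0,1],[0,0,0,0,0,0,1]]'
python3 -c "
from h import *
go(.543,.1637,.161)"
```

```text
clock: 23.05
tcp_pos: [0.5495, 0.104, 0.165]
tcp_rot: [0.192, 0.981, 0.001, 0.001]
force: [-0.6, 0.2, -0.8]
grip_width: 0.0163
 clock 23.05 tcp [0.5495 0.104  0.165 ] shift cm [2.84 5.28 0.41] turn deg [ 0.11  0.04 -0.  ] F [-0.6  0.2 -0.8] M [-0.02  0.04 -0.01] w 0.0163 j [ 0.09  0.08  1.71  0.    1.35 -1.09]
```

```bash
python3 -m handwheel '[[0.7,1.3,0,0,0,0,1],[0.7,1.3,0,0,0,0,1],[0.7,1.3,0,0,0,0,1],[0.7,1.3,0,0,0,0,1],[0,0,0,0,0,0,1],[0,0,0,0,0,0,1],[0,0,0,0,0,0,1],[0,0,0,0,0,0,1],[0,0,0,0,0,0,1],[0,0,0,0,0,0,1]]'
python3 -c "
from h import *
go(.543,.1637,.161)"
```

```text
clock: 23.88
tcp_pos: [0.5419, 0.1621, 0.1625]
tcp_rot: [0.193, 0.981, -0.0, -0.001]
force: [-0.0, -0.1, -0.1]
grip_width: 0.0163
 clock 23.88 tcp [0.5419 0.1621 0.1625] shift cm [-0.04  0.18  0.15] turn deg [-0.06 -0.1  -0.  ] F [-0.  -0.1 -0.1] M [-0.   -0.03 -0.02] w 0.0163 j [ 0.2   0.1   1.69  0.    1.35 -0.98]
```

```bash
python3 -m handwheel '[[-0.04,0.18,0,-0.1,-0.1,0,1],[0,0,0,0,0,0,1],[0,0,0.1,0,0,0,1],[0,0,0.1,0,0,0,1],[0,0,0.1,0,0,0,1],[0,0,0.1,0,0,0,1],[0,0,0.1,0,0,0,1],[0,0,0.1,0,0,0,1],[0,0,0,0,0,0,1],[0,0,0,0,0,0,1]]'
python3 -c "
from h import *
go(.543,.1637,.13)"
```

```text
clock: 24.72
tcp_pos: [0.5434, 0.1624, 0.1557]
tcp_rot: [0.194, 0.981, 0.0, 0.0]
force: [0.9, -1.0, -0.5]
grip_width: 0.016
 clock 24.72 tcp [0.5434 0.1624 0.1557] shift cm [0.08 0.1  2.57] turn deg [ 0.04  0.01 -0.  ] F [ 0.9 -1.  -0.5] M [-0.02  0.04  0.06] w 0.016 j [ 0.2   0.11  1.69  0.    1.34 -0.98]
```

```bash
python3 -m handwheel '[[0.08,0.1,0,0,0,0,1],[0,0,0.08,0,0,0,1],[0,0,0.08,0,0,0,1],[0,0,0.08,0,0,0,1],[0,0,0.08,0,0,0,1],[0,0,0.08,0,0,0,1],[0,0,0.08,0,0,0,1],[0,0,0.08,0,0,0,1],[0,0,0.08,0,0,0,1],[0,0,0,0,0,0,1]]'
python3 -c "
from h import *
go(.543,.1637,.13)"
```

```text
clock: 25.55
tcp_pos: [0.543, 0.1639, 0.1487]
tcp_rot: [0.194, 0.981, 0.0, 0.0]
force: [0.9, -0.2, -1.4]
grip_width: 0.0166
 clock 25.55 tcp [0.543  0.1639 0.1487] shift cm [-0.01 -0.02  1.87] turn deg [ 0.04  0.02 -0.  ] F [ 0.9 -0.2 -1.4] M [ 0.02 -0.01  0.03] w 0.0166 j [ 0.2   0.12  1.7   0.    1.33 -0.98]
```

```bash
python3 -m handwheel '[[0,0,0.08,0,0,0,1],[0,0,0.08,0,0,0,1],[0,0,0.08,0,0,0,1],[0,0,0.08,0,0,0,1],[0,0,0.08,0,0,0,1],[0,0,0.08,0,0,0,1],[0,0,0.08,0,0,0,1],[0,0,0.08,0,0,0,1],[0,0,0.08,0,0,0,1],[0,0,0.08,0,0,0,1]]'
python3 -c "
from h import *
go(.543,.1637,.13)"
python3 -m handwheel '[[0,0,0.06,0,0,0,1],[0,0,0.06,0,0,0,1],[0,0,0.06,0,0,0,1],[0,0,0.06,0,0,0,1],[0,0,0.06,0,0,0,1],[0,0,0.06,0,0,0,1],[0,0,0.06,0,0,0,1],[0,0,0.06,0,0,0,1],[0,0,0.06,0,0,0,1],[0,0,0.06,0,0,0,1]]'
python3 -c "
from h import *
go(.543,.1637,.13)"
```

```text
clock: 26.38
tcp_pos: [0.5431, 0.1637, 0.1407]
tcp_rot: [0.194, 0.981, 0.0, 0.0]
force: [-1.8, -0.1, 3.4]
grip_width: 0.0162
 clock 26.38 tcp [0.5431 0.1637 0.1407] shift cm [ 0.01 -0.    1.07] turn deg [ 0.02  0.04 -0.  ] F [-1.8 -0.1  3.4] M [-0.18  0.44 -0.06] w 0.0162 j [ 0.2   0.12  1.71 -0.    1.31 -0.98]
clock: 27.22
tcp_pos: [0.5431, 0.1637, 0.135]
tcp_rot: [0.194, 0.981, 0.0, 0.0]
force: [-2.0, -1.4, 2.7]
grip_width: 0.0162
 clock 27.22 tcp [0.5431 0.1637 0.135 ] shift cm [ 0.01 -0.    0.5 ] turn deg [ 0.03  0.04 -0.  ] F [-2.  -1.4  2.7] M [-0.2   0.45  0.02] w 0.0162 j [ 0.2   0.13  1.71 -0.    1.3  -0.98]
```

```bash
python3 -m handwheel '[[0,0,0.06,0,0,0,1],[0,0,0.06,0,0,0,1],[0,0,0.06,0,0,0,1],[0,0,0.06,0,0,0,1],[0,0,0.06,0,0,0,1],[0,0,0.06,0,0,0,1],[0,0,0.06,0,0,0,1],[0,0,0.06,0,0,0,1],[0,0,0.06,0,0,0,1],[0,0,0.06,0,0,0,1]]'
python3 -c "
from h import *
go(.543,.1637,.1062)"
python3 -m handwheel '[[0,0,0.06,0,0,0,1],[0,0,0.06,0,0,0,1],[0,0,0.06,0,0,0,1],[0,0,0.06,0,0,0,1],[0,0,0.06,0,0,0,1],[0,0,0.06,0,0,0,1],[0,0,0.06,0,0,0,1],[0,0,0.06,0,0,0,1],[0,0,0.06,0,0,0,1],[0,0,0.06,0,0,0,1]]'
python3 -c "
from h import *
go(.543,.1637,.1062)"
python3 -m handwheel '[[0,0,0.06,0,0,0,1],[0,0,0.06,0,0,0,1],[0,0,0.06,0,0,0,1],[0,0,0.06,0,0,0,1],[0,0,0.06,0,0,0,1],[0,0,0.06,0,0,0,1],[0,0,0.06,0,0,0,1],[0,0,0.06,0,0,0,1],[0,0,0.06,0,0,0,1],[0,0,0.06,0,0,0,1]]'
python3 -c "
from h import *
go(.543,.1637,.1062)"
```

```text
clock: 28.05
tcp_pos: [0.5431, 0.1636, 0.1285]
tcp_rot: [0.194, 0.981, 0.0, 0.0]
force: [-1.8, -1.3, 3.5]
grip_width: 0.0164
 clock 28.05 tcp [0.5431 0.1636 0.1285] shift cm [0.01 0.   2.23] turn deg [ 0.02  0.05 -0.  ] F [-1.8 -1.3  3.5] M [-0.21  0.48 -0.03] w 0.0164 j [ 0.2   0.14  1.72 -0.    1.29 -0.98]
clock: 28.88
tcp_pos: [0.5431, 0.1636, 0.1222]
tcp_rot: [0.194, 0.981, 0.0, 0.0]
force: [-3.0, -1.3, 4.6]
grip_width: 0.0165
 clock 28.88 tcp [0.5431 0.1636 0.1222] shift cm [0.01 0.   1.6 ] turn deg [ 0.02  0.04 -0.  ] F [-3.  -1.3  4.6] M [-0.24  0.6  -0.06] w 0.0165 j [ 0.2   0.14  1.72 -0.    1.28 -0.98]
clock: 29.72
tcp_pos: [0.543, 0.1636, 0.1159]
tcp_rot: [0.194, 0.981, 0.0, 0.0]
force: [-2.4, -0.6, 5.3]
grip_width: 0.0163
 clock 29.72 tcp [0.543  0.1636 0.1159] shift cm [0.01 0.01 0.97] turn deg [ 0.02  0.04 -0.  ] F [-2.4 -0.6  5.3] M [-0.21  0.64  0.04] w 0.0163 j [ 0.2   0.15  1.73 -0.    1.27 -0.98]
```

```bash
python3 -m handwheel '[[0.02,0,0.05,0,0,0,1],[0.01,0,0.05,0,0,0,1],[0,0,0.05,0,0,0,1],[0,0,0.05,0,0,0,1],[0,0,0.05,0,0,0,1],[0,0,0.05,0,0,0,1],[0,0,0.05,0,0,0,1],[0,0,0.05,0,0,0,1],[0,0,0.05,0,0,0,1],[0,0,0.05,0,0,0,1]]'
python3 -c "
from h import *
go(.543,.1637,.1062)"
python3 -m handwheel '[[0,0,0.05,0,0,0,1],[0,0,0.05,0,0,0,1],[0,0,0.05,0,0,0,1],[0,0,0.05,0,0,0,1],[0,0,0.05,0,0,0,1],[0,0,0.05,0,0,0,1],[0,0,0.05,0,0,0,1],[0,0,0.05,0,0,0,1],[0,0,0.05,0,0,0,1],[0,0,0.05,0,0,0,1]]'
python3 -c "
from h import *
go(.543,.1637,.1062)"
```

```text
clock: 30.55
tcp_pos: [0.5429, 0.1637, 0.1106]
tcp_rot: [0.194, 0.981, 0.0, 0.001]
force: [-4.0, -1.7, 5.1]
grip_width: 0.0162
 clock 30.55 tcp [0.5429 0.1637 0.1106] shift cm [-0.    0.01  0.44] turn deg [ 0.02  0.06 -0.  ] F [-4.  -1.7  5.1] M [-0.2   0.61 -0.03] w 0.0162 j [ 0.2   0.16  1.73 -0.    1.26 -0.98]
clock: 31.38
tcp_pos: [0.543, 0.1637, 0.1063]
tcp_rot: [0.194, 0.981, 0.0, 0.001]
force: [-5.8, -2.5, 10.5]
grip_width: 0.0164
 clock 31.38 tcp [0.543  0.1637 0.1063] shift cm [-0.    0.    0.01] turn deg [0.02 0.06 0.  ] F [-5.8 -2.5 10.5] M [-0.41  1.08  0.05] w 0.0164 j [ 0.2   0.16  1.73 -0.    1.25 -0.98]
```

It has reached the expected seating height (0.106), and the force is up to 10 N. One short confirming push, then I'll look before releasing.

```bash
python3 -m handwheel '[[0,0,0.05,0,0,0,1],[0,0,0.06,0,0,0,1],[0,0,0.06,0,0,0,1],[0,0,0.06,0,0,0,1],[0,0,0,0,0,0,1],[0,0,0,0,0,0,1],[0,0,0,0,0,0,0.6],[0,0,0,0,0,0,0.2],[0,0,0,0,0,0,0],[0,0,0,0,0,0,-0.2]]'
python3 -c "
from h import *
go(.543,.1637,.1062)
snap('wrist','w5');snap('scene','s5')
c=lambda n,x,y,w,h,W,H:cv2.resize(cv2.imread(f'pics/{n}.png')[y:y+h,x:x+w],(W,H),interpolation=cv2.INTER_CUBIC)
o=np.zeros((400,800,3),np.uint8)
o[:,:400]=c('w5',203,160,100,100,400,400)
o[:,402:800]=c('s5',315,125,70,70,400,400)[:,:398]
cv2.imwrite('pics/m6.png',o)"
```

```text
clock: 32.22
tcp_pos: [0.5431, 0.164, 0.1053]
tcp_rot: [0.194, 0.981, 0.0, 0.001]
force: [1.0, -0.5, 0.2]
grip_width: 0.0511
 clock 32.22 tcp [0.5431 0.164  0.1053] shift cm [-0.   -0.03 -0.09] turn deg [ 0.05  0.08 -0.  ] F [ 1.  -0.5  0.2] M [ 0.04  0.01 -0.03] w 0.0511 j [ 0.2   0.16  1.73 -0.    1.25 -0.98]
```

View pics/m6.png

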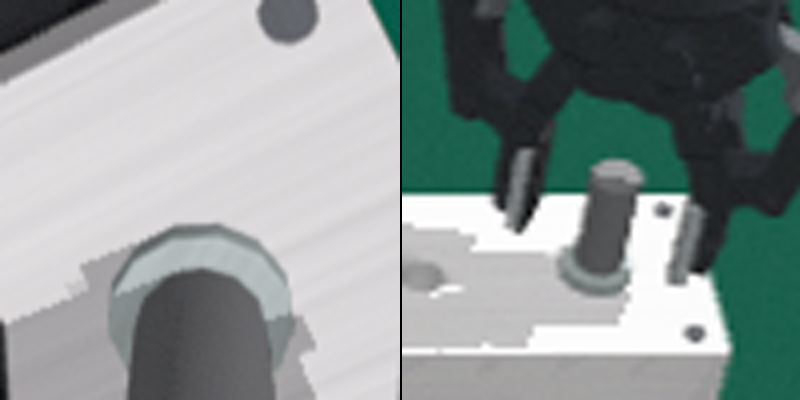

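The collar lies flat on the dock with the jaws open. I'll open fully and retract.

```bash
python3 -m handwheel '[[0,0,0,0,0,0,-1],[0,0,0,0,0,0,-1],[0,0,-0.5,0,0,0,-1],[0,0,-2,0,0,0,-1],[0,0,-2,0,0,0,-1],[0,0,-2,0,0,0,-1],[0,0,-2,0,0,0,-1],[0,0,-2,0,0,0,-1],[0,0,0,0,0,0,-1],[0,0,0,0,0,0,-1]]'
python3 -c "
from h import *
go(.543,.1637,.2)
snap('wrist','w6');d=snap('scene','s6')
for z in(.116,.121,.128): print(z,proj(d,[.5396,.1644,z]))
c=lambda n,x,y,w,h,W,H:cv2.resize(cv2.imread(f'pics/{n}.png')[y:y+h,x:x+w],(W,H),interpolation=cv2.INTER_CUBIC)
o=np.zeros((400,800,3),np.uint8)
o[:,:400]=c('s6',0,0,512,384,400,400)
o[:,402:800]=c('s6',325,135,50,50,400,400)[:,:398]
cv2.imwrite('pics/m7.png',o)"
```

```text
clock: 33.15
tcp_pos: [0.5416, 0.1638, 0.2151]
tcp_rot: [0.194, 0.981, -0.0, -0.001]
force: [0.3, 0.8, 0.5]
grip_width: 0.0853
 clock 33.15 tcp [0.5416 0.1638 0.2151] shift cm [-0.13  0.05  1.51] turn deg [-0.05 -0.07 -0.  ] F [0.3 0.8 0.5] M [-0.02  0.03  0.01] w 0.0853 j [ 0.2   0.06  1.63  0.    1.45 -0.98]
0.116 [[352.58985002 155.29184754]]
0.121 [[353.0275801  153.34803191]]
0.128 [[353.64703115 150.59725311]]
```

View pics/m7.png

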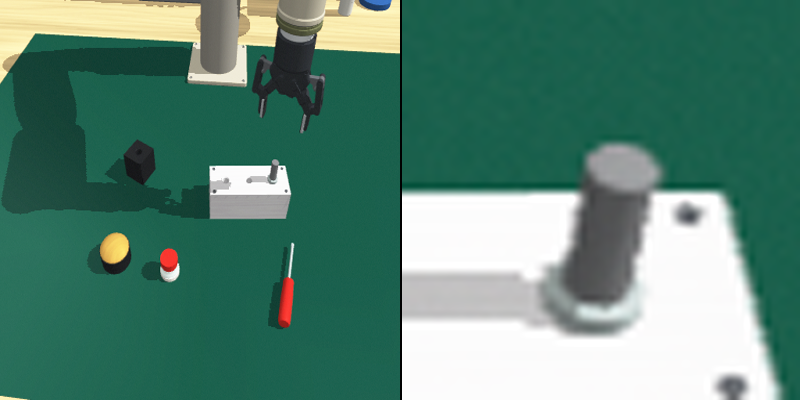

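The grip top is at about (352.2,155.5). A fully seated cartridge (z=0.116) would show at (352.6,155.3), so it is home. The bystanders look unmoved.

```bash
python3 -c "
from cell import close_job
print(close_job())"
```

```text
the job is handed in; nothing more can be done
None
```

The cartridge is seated fully home in socket 2 (the +y end), released, and the job is handed in at about 33 s of the 67 s allowed; no verdict is reported.

- **Finding the clear socket:** Socket 0 stopped hard about 21 mm in. It stopped at the same depth again under about 10 N, so it holds the long stub. Socket 1 stopped 12 mm deeper, which matches the short stub. Socket 2 went all the way down.
- **Forces:** The readings I took, one after each move, peaked at about 12 N, at seating (10.5 N of it vertical). The final confirming push was not read at its peak.
- **Seating check:** The seating height was within 1 mm of the one predicted from the stub depths. It read 0.1063 m under load and 0.1053 m after release, against a predicted 0.1062 m.
- **Last picture:** The grip top appears at (352.2, 155.5) px, against (352.6, 155.3) expected when fully home. The collar looks flat, the gripper is open and about 11 cm higher, and the flux jar, tip cleaner and screwdriver look unmoved by eye.
- **Disagreement:** The wrist camera read about 3.5 px (2 mm) off from the other two. The wrist and scene views also disagreed by about 2 mm on the nose position at socket 0, so I split the difference. A small side force of 2–6 N remained during insertion.

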